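Open the grinder-cleaner tablet jar

ROBOT

A 7-joint arm with a two-finger parallel gripper is mounted at the origin on the work surface. World frame = base frame: x ahead of the robot, y to its left, z up, the work surface at z = 0. Lengths are in m, angles in rad, forces in N, time in s.
With the tool pointing down it reaches from about 0.4 to 0.9 m from the base axis. Payload 5.5 kg.
Tool frame: the origin (TCP) lies midway between the tips of the shut fingers; the grasp point (between the pads) lies 19 mm behind it (manip.grip_depth is the distance from the TCP to the grasp point, in m); z points along the fingers, x is the direction in which the jaws open and shut, and the axes are right-handed (so a half turn about z gives the same grasp; the last joint's range is limited). The gripper opens to 92 mm and grips with 3 to 60 N. Pads are 19 mm wide; open, the fingers measure 130 mm over their backs; the gripper's body (75 mm by 190 mm) begins 47 mm behind the grasp point.
Start: joints at [1.534, 0.501, -0.427, 1.55, 0.221, 1.138, -0.21], TCP at [0.192, -0.621, 0.227] pointing down, gripper open.
Joint ranges: [-2.88, 2.88], [-0.31, 2.03], [-1.54, 1.56], [0.2, 2.42], [-1.41, 4.55], [0.19, 2.02], [-2.57, 2.57]. Speed limits (rad/s): [2.57, 2.57, 3.14, 3.14, 3.14, 3.14, 3.14].

INTERFACE

Orientations are given as a unit quaternion [x, y, z, w].
In Python, from bench import manip, effector, viewer gives the robot as it stands. Calls block until the motion is done:
- manip.move_pose(position, orientation): joint-space move of the TCP to a pose.
- manip.servo_line(position, ori=None, vel=0.15): straight line of the TCP; ori=None keeps the orientation; vel is the mean speed in m/s.
- manip.movej(angles): joint-space move.
- effector.open_jaws() and effector.close(f_grip=None): open the fingers fully, or close them until they stop; f_grip is the grip in N (None keeps the last).
- manip.sleep(seconds).
- manip.solve_ik(position, orientation): joint angles nearest the present ones, or None.
- viewer.get_image(name): name is "scene" or "top" or "wrist"; returns the picture (384x512x3 uint8, red, green, blue); there is no depth.
- viewer.get_calibration(name): a dict with "vfov" (degrees; the focal length in pixels is half the picture's height over the tangent of half this angle, whatever the lens; pixels are square), "cx", "cy" (the principal point, pixels), "eye" and "attitude" of the camera in the world. Camera axes: x right, y down, z forward; pixel columns grow to the right and rows downward; lengths in m; the calibration is good to about 2 mm. A picture is of the moment at which its call begins: read the wrist's pose just before it. get_calibration takes no time and is no camera call; for the wrist camera it gives the pose at the moment of the call.
A pose or a line that the arm cannot do raises manip.PlanningError and nothing moves.
- manip.hand_in(): hands the job in, once; it reports no verdict.
Readings, each from a call of its own:
- manip.current_clock(): time.
- manip.current_q(): joint angles.
- manip.current_joint_velocities(): joint speeds.
- manip.current_tau(): joint torques, N m.
- manip.current_tool_pos(): TCP position.
- manip.current_tcp_rot(): TCP orientation.
- manip.current_force(): force on the tool from outside, world axes, zero at the start.
- manip.current_wrist_torque(): the same for the moment, N m.
- manip.current_finger_gap(): finger opening in m.
Only numpy, scipy, OpenCV 4.12 (cv2) and the standard library are available. Lean on these libraries where they do the work, as an engineer would, in place of code of your own. Each camera call takes 0.05 s, during which the arm holds its last target.

TASK

Open the child-resistant tablet jar: press its cap firmly straight down, but without straining the jar, and keep it pressed while turning it anticlockwise until it comes loose. Then lift the cap off and set it down gently, upright (open side down), inside the metal tray, and let go. Leave the jar in its clamp, and the tray, glass and bowls where they stand.

Things in the scene. Friction and masses are not known exactly. Their poses are not given: they have to be found in the camera images.
- cap_mid (a point): Centre of the jar's round white cap, on its axis and half-way up; z up. Cap: 51 mm in diameter, 34 mm tall, finely ribbed all round, flat top, 55 g. It is two caps in one: the outer shell, which is gripped, and inside it an inner cap that locks on the neck; this frame belongs to the inner cap and its x, y turn with it. It may be let go and gripped again between turns.
- cap_top (a point): Centre of the flat top of the cap at rest, 17 mm above cap_mid. Pressed straight down it gives 4 to 10 mm in all: the shell's stiff spring, and from 8 to 10 N on a soft seal over 2.5 to 8 mm (worn differently each time, so go by force), then a hard rim. With the seal not fully down the cap stays locked and turning only ratchets; 13 to 18 N is a good press; above about 27 N the jar is strained.
- shell (a joint): Turn of the shell on the inner cap, rad, anticlockwise from above positive. Not pressed it clicks round and the inner cap stays. Held fully down, it has up to 25 degrees of slack, then takes the inner cap along; that is loose after about 50 degrees anticlockwise and stops at about 70; clockwise is blocked. Loose and no longer pressed, the cap rises by itself and lifts straight off.
- jar_rim (a point): Centre of the jar's mouth, at the top of the neck under the cap, 112 mm above the table; z up. White jar of 66 mm diameter, held in a round steel clamp base (92 mm) fixed to the table. Its shoulder lies 26 mm below it. The resting cap reaches from 15 mm below it to 19 mm above this point, its centre 2 mm above. The cap is off after a straight lift of 20 mm.
- tray_in (a point): Centre of the inner floor of the low rectangular aluminium tray (loose, 450 g), 3 mm above the table; x along its 150 mm side, y along its 130 mm side, z up. Walls 3 mm thick, 11 mm high above the table. A cap standing in it has its centre 17 mm above this point.
- glass_rim (a point): Centre of the mouth of a loose glass tumbler, 62 mm in diameter, 82 mm tall, a bystander standing between jar and tray.
- bowl_a_rim (a point): Centre of the mouth of a loose white cupping bowl, 90 mm in diameter, 58 mm tall, a bystander.
- bowl_b_rim (a point): The same, a second bowl.
- bowl_c_rim (a point): The same, a third bowl.
Not all that is in view belongs to the job. There is more than one size of the part that bears cap_mid; the job needs the middle-sized.

How it is judged:
On the way, in this order (a step that is already met when the one before it is completed fails the run):
1. the inner cap has been turned loose: at least 46 degrees from its start, still on the neck (angle between the x axis of cap_mid and the x axis of jar_rim, either way round above 0.8 rad and z of cap_mid in the frame of jar_rim below 0.006 m and horizontal distance between cap_mid and jar_rim below 0.004 m), for 0.1 s.
2. the cap has been lifted clear of the neck (z of cap_mid in the frame of jar_rim above 0.025 m), for 0.1 s.
At the end, for the whole second after the job is handed in: The cap stands upright (within 6 degrees), open side down, flat on the floor of the tray, wholly inside its walls, at rest and released; the tray is flat on the table (x of cap_mid in the frame of tray_in between -0.048 and 0.048 m and y of cap_mid in the frame of tray_in between -0.038 and 0.038 m and z of cap_mid in the frame of tray_in between 0.012 and 0.021 m and angle between cap_mid's own z axis and vertical below 0.1 rad and angle between tray_in's own z axis and vertical below 0.05 rad and linear speed of cap below 0.02 m/s); the robot touches nothing.
It fails at once if the jar is strained: the cap is jammed on the neck's hard rim with more than 18 N (a press of more than about 27 N) (contact force between cap and rim above 18 N).
It fails at once if the cap is dropped: it moves faster than 0.4 m/s while the fingers do not hold it (linear speed of cap above 0.4 m/s and not (contact force between the fingers and cap above 0.1 N)).
It fails at once if the glass or a bowl is moved by more than 20 mm (distance of any of glass_rim, bowl_a_rim, bowl_b_rim, bowl_c_rim from where it was at the start of the episode above 0.02 m).
It fails at once if the tray is dragged more than 30 mm (distance of tray_in from where it was at the start of the episode above 0.03 m).
It also fails if it takes over 64 s, if anything falls off the work surface, if the arm or the gripper's body presses on something with over 40 N, if the wrist force passes 120 N, or if a joint passes its speed limit or range.

## Working session

There is one attempt and no reset: what is moved stays moved. The work goes in short steps, each a Python script; the robot and the scene stay as the last script left them, time stands still between calls to the robot, and variables do not carry over. Pictures are saved under pics/ and viewed, and the job is handed in when it is done.

```bash
mkdir -p pics; ls
python3 - <<'E'
from bench import manip, effector, viewer
import cv2
for n in ["scene","top","wrist"]:
    im=viewer.get_image(n); cv2.imwrite(f"pics/{n}0.png",im[:,:,::-1]); c=viewer.get_calibration(n); print(n,c)
print(manip.current_clock(),manip.current_tool_pos(),manip.current_tcp_rot(),manip.current_force())
E
```

```text
pics
scene {'vfov': 54.2824763116671, 'cx': 253.95851831232025, 'cy': 189.10663082463844, 'eye': array([ 1.10611459, -0.19035658,  0.6743386 ]), 'attitude': array([ 0.73647217,  0.54792074, -0.23923264, -0.31647963])}
top {'vfov': 57.75944059372607, 'cx': 243.90030693124237, 'cy': 190.5341204491734, 'eye': array([ 0.37539332, -0.00309928,  0.78388003]), 'attitude': array([ 0.72280696, -0.68126795,  0.07730677, -0.08630026])}
wrist {'vfov': 68.68100950953735, 'cx': 259.47467921616345, 'cy': 189.20567546843586, 'eye': array([ 0.25348329, -0.60117684,  0.38517387]), 'attitude': array([ 0.7989114 , -0.58857879, -0.07401368,  0.09918445])}
0.15 [ 0.19174787 -0.6205078   0.22591972] [ 8.04784640e-01 -5.93566433e-01 -6.00155181e-04 -4.61181300e-04] [-0.16716339 -0.75688808  0.15375006]
```

View pics/scene0.png

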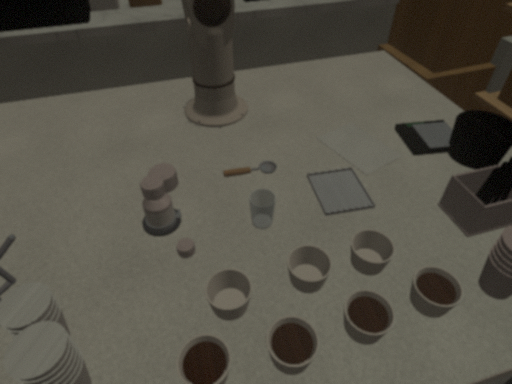

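View pics/top0.png

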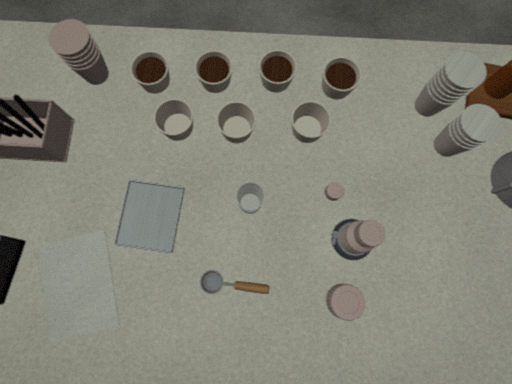

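View pics/wrist0.png

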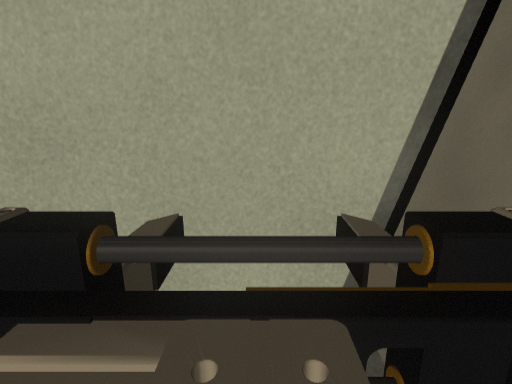

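In the top view there are three cap-like parts: a small one at (335,191), one on the clamped jar at (370,235), and a large one at (347,302). The one on the jar fits the middle size. I'll confirm that in an enlarged crop and read pixels there.

Run:
```python
import cv2
t=cv2.imread("pics/top0.png"); s=cv2.imread("pics/scene0.png")
cv2.imwrite("pics/c1.png",cv2.convertScaleAbs(cv2.resize(t[165:325,300:410],None,fx=5*.75,fy=5*.75,interpolation=cv2.INTER_CUBIC),alpha=1.5))
cv2.imwrite("pics/c2.png",cv2.convertScaleAbs(cv2.resize(s[155:265,125:215],None,fx=5,fy=5,interpolation=cv2.INTER_CUBIC),alpha=1.5))
cv2.imwrite("pics/c3.png",cv2.convertScaleAbs(cv2.resize(t[170:260,105:275],None,fx=4,fy=4,interpolation=cv2.INTER_CUBIC),alpha=1.5))
```

```text
(no output)
```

View pics/c1.png

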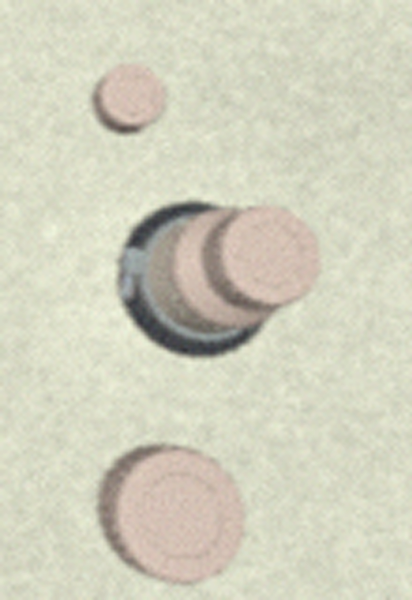

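View pics/c2.png

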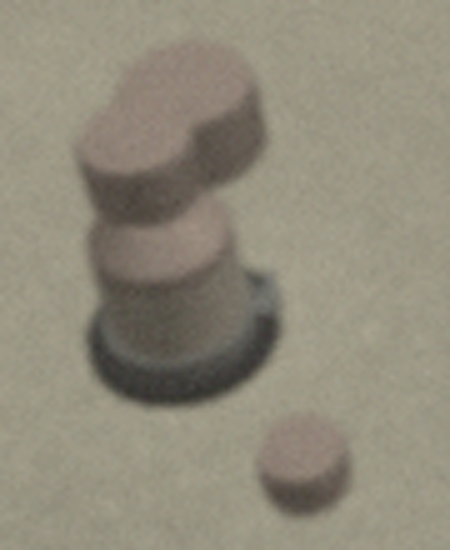

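View pics/c3.png

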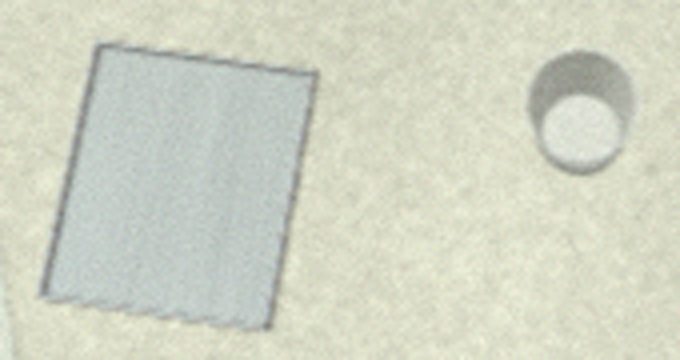

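```bash
cat > h.py <<'E'
import numpy as np
from scipy.spatial.transform import Rotation as R
def ray(c,uv,H=384):
    f=H/2/np.tan(np.radians(c['vfov'])/2)
    d=np.array([(uv[0]-c['cx'])/f,(uv[1]-c['cy'])/f,1.])
    return c['eye'],R.from_quat(c['attitude']).apply(d)
def onz(c,uv,z):
    e,d=ray(c,uv); return e+d*(z-e[2])/d[2]
def proj(c,p):
    f=192/np.tan(np.radians(c['vfov'])/2)
    q=R.from_quat(c['attitude']).inv().apply(np.asarray(p)-c['eye']); return np.array([q[0]/q[2]*f+c['cx'],q[1]/q[2]*f+c['cy']])
E
python3 - <<'E'
from h import *
from bench import manip, viewer
np.set_printoptions(precision=4,suppress=True)
T=viewer.get_calibration("top");S=viewer.get_calibration("scene")
print("cap T",onz(T,(371.7,233.3),.131),"S",onz(S,(152.2,182.6),.131))
e1,d1=ray(T,(371.7,233.3));e2,d2=ray(S,(152.2,182.6))
ab=np.linalg.lstsq(np.c_[d1,-d2],e2-e1,rcond=None)[0];print(e1+ab[0]*d1,e2+ab[1]*d2)
tr=[onz(T,(105+u/4,170+v/4),.011) for u,v in [(96,44),(318,72),(270,328),(41,297)]]
for i in range(4):print(tr[i],np.linalg.norm(tr[i]-tr[(i+1)%4]))
print("tray",np.mean(tr,0))
# crosses
for n,uv,z in [("clamp T",(300+199/3.75,165+278/3.75),.02),("glass",(105+582/4,170+103/4),.082),("large cap",(300+180/3.75,165+515/3.75),.04),("bowla",(310,119),.058),("bowlb",(237,121),.058),("bowlc",(175,119),.058)]:
    print(n,onz(T,uv,z))
for n,uv,z in [("glass",(262,198),.082),("bowl a",(229,287),.058),("small",(125+305/5,155+445/5),.02),("tray c",(340,191),.01)]: print("S",n,onz(S,uv,z),proj(T,onz(S,uv,z)))
E
```

```text
cap T [ 0.4612 -0.2334  0.131 ] S [ 0.4681 -0.2332  0.131 ]
[ 0.4618 -0.235   0.1264] [ 0.4621 -0.2336  0.126 ]
[0.5646 0.2776 0.011 ] 0.129578969379508
[0.5555 0.1484 0.011 ] 0.1458916099808082
[0.4101 0.1603 0.011 ] 0.12835685958220464
[0.4194 0.2884 0.011 ] 0.14557739774722764
tray [0.4874 0.2187 0.011 ]
clamp T [ 0.4607 -0.2318  0.02  ]
glass [ 0.5306 -0.0034  0.082 ]
large cap [ 0.3294 -0.214   0.04  ]
bowla [ 0.7202 -0.1272  0.058 ]
bowlb [0.706  0.0365 0.058 ]
bowlc [0.7028 0.1764 0.058 ]
S glass [ 0.535 -0.005  0.082] [251.4241 193.7182]
S bowl a [ 0.721  -0.1284  0.058 ] [310.5342 118.6897]
S small [ 0.5644 -0.1896  0.02  ] [333.6698 191.7586]
S tray c [0.4993 0.217  0.01  ] [151.8671 210.5297]
```

Confirmed: the cap on the clamped jar lies between the loose small and large caps in size, and it is the one on the neck. Now I'll check the arm's yaw range over the jar.

```bash
cat >> h.py <<'E'
def ori(yaw): return (R.from_euler('z',yaw)*R.from_euler('x',np.pi)).as_quat()
E
python3 - <<'E'
from h import *
from bench import manip, viewer
np.set_printoptions(precision=3,suppress=True)
for nm,p in [("jar",(0.463,-0.233,.107)),("jarh",(0.463,-0.233,.2)),("tray",(.4874,.2187,.02))]:
  for y in range(-180,181,20):
    q=manip.solve_ik(p,ori(np.radians(y))); print(nm,y,None if q is None else np.array(q))
print(R.from_quat(manip.current_tcp_rot()).as_matrix()[:,0])
E
```

```text
jar -180 [-0.429  0.694  1.132  2.016 -0.787  0.957 -2.023]
jar -160 [ 0.675  0.414 -0.315  1.981  0.18   0.772 -2.537]
jar -140 [ 0.726  0.422 -0.377  1.98   0.217  0.778 -2.22 ]
jar -120 [ 0.781  0.433 -0.445  1.978  0.258  0.786 -1.906]
jar -100 [ 0.854  0.45  -0.537  1.975  0.316  0.798 -1.607]
jar -80 [ 0.924  0.47  -0.625  1.973  0.374  0.813 -1.307]
jar -60 [ 0.966  0.485 -0.68   1.972  0.411  0.824 -0.99 ]
jar -40 [ 1.008  0.502 -0.735  1.971  0.45   0.837 -0.674]
jar -20 [ 1.049  0.521 -0.791  1.97   0.489  0.851 -0.358]
jar 0 [ 1.088  0.541 -0.845  1.968  0.53   0.867 -0.043]
jar 20 [ 1.126  0.564 -0.899  1.967  0.572  0.885  0.272]
jar 40 [ 1.131  0.568 -0.907  1.967  0.578  0.888  0.616]
jar 60 [ 1.152  0.582 -0.938  1.967  0.602  0.899  0.945]
jar 80 [ 1.176  0.6   -0.973  1.966  0.631  0.913  1.271]
jar 100 [ 1.229  0.648 -1.059  1.965  0.702  0.953  1.563]
jar 120 [ 1.353  0.838 -1.303  1.962  0.922  1.118  1.744]
jar 140 [ 1.353  0.838 -1.303  1.962  0.922  1.118  2.093]
jar 160 [-0.287  0.553  0.896  2.012 -0.578  0.849 -2.555]
jar 180 [-0.429  0.694  1.132  2.016 -0
[... 1620 characters left out ...]
4  0.724  0.765 -1.771]
tray -20 [ 0.176  0.743 -0.838  1.963  0.781  0.796 -1.465]
tray 0 [ 0.23   0.787 -0.919  1.961  0.855  0.842 -1.17 ]
tray 20 [ 0.232  0.788 -0.923  1.961  0.858  0.844 -0.823]
tray 40 [ 0.229  0.786 -0.918  1.961  0.853  0.841 -0.47 ]
tray 60 [ 0.238  0.794 -0.931  1.961  0.866  0.85  -0.13 ]
tray 80 [ 0.246  0.801 -0.944  1.961  0.877  0.858  0.211]
tray 100 [ 0.261  0.815 -0.967  1.96   0.898  0.873  0.545]
tray 120 [ 0.435  1.103 -1.309  1.956  1.204  1.177  0.71 ]
tray 140 [ 0.435  1.103 -1.309  1.956  1.204  1.177  1.059]
tray 160 [ 0.435  1.103 -1.309  1.956  1.204  1.177  1.408]
tray 180 [ 0.435  1.103 -1.309  1.956  1.204  1.177  1.757]
[ 0.295 -0.955 -0.002]
```

Run:
```python
from h import *
from bench import manip, viewer
import cv2
np.set_printoptions(precision=4,suppress=True)
y=np.radians(-60); yt=np.array([np.sin(y),-np.cos(y),0])
manip.move_pose(np.array([.463,-.233,.22])+.095*yt,ori(y)); manip.sleep(.3)
c=viewer.get_calibration("wrist"); im=viewer.get_image("wrist")
cv2.imwrite("pics/w1.png",im[:,:,::-1])
print(c,proj(c,(.463,-.233,.131)),manip.current_tool_pos(),manip.current_force(),manip.current_clock())
```

```text
{'vfov': 68.68100950953735, 'cx': 259.47467921616345, 'cy': 189.20567546843586, 'eye': array([ 0.4364, -0.2482,  0.3792]), 'attitude': array([ 0.8593, -0.4963, -0.062 ,  0.1071])} [259.695   79.8616] [ 0.3806 -0.2809  0.2199] [ 1.1796  0.5948 -0.0292] 1.95
```

View pics/w1.png

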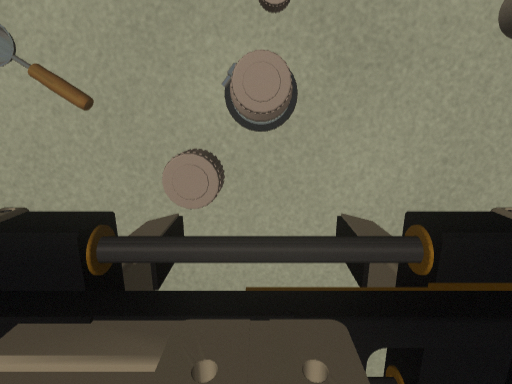

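Run:
```python
import cv2
t=cv2.imread("pics/w1.png")
cv2.imwrite("pics/c4.png",cv2.convertScaleAbs(cv2.resize(t[40:140,210:310],None,fx=6,fy=6,interpolation=cv2.INTER_CUBIC),alpha=1.6))
```

```text
(no output)
```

View pics/c4.png

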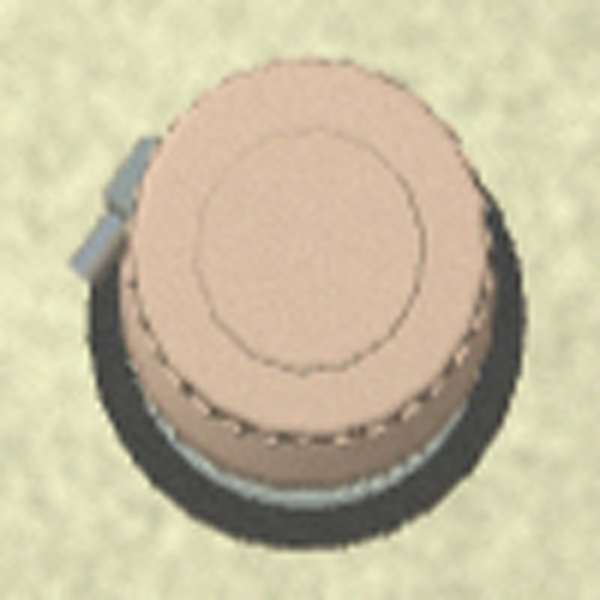

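Run:
```python
from h import *
from bench import manip, viewer, effector
import cv2
np.set_printoptions(precision=4,suppress=True)
y=np.radians(-60); yt=np.array([np.sin(y),-np.cos(y),0])
c=viewer.get_calibration("wrist"); p=onz(c,(261.8,81.8),.131); print(p)
manip.move_pose([p[0],p[1],.21],ori(y)); 
manip.servo_line([p[0],p[1],.17],ori(y)); manip.sleep(.3)
print(manip.current_tool_pos(),manip.current_force(),manip.current_wrist_torque())
im=viewer.get_image("wrist");cv2.imwrite("pics/w2.png",im[:,:,::-1])
im=viewer.get_image("scene");cv2.imwrite("pics/s2.png",cv2.convertScaleAbs(cv2.resize(im[100:280,80:280,::-1],None,fx=3.3,fy=3.3),alpha=1.6))
```

```text
[ 0.4626 -0.2351  0.131 ]
[ 0.463  -0.2354  0.1708] [ 0.057  -0.5058 -0.4357] [0.0207 0.0147 0.0144]
```

View pics/w2.png

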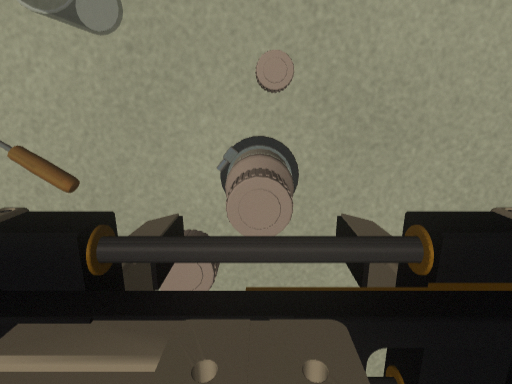

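View pics/s2.png

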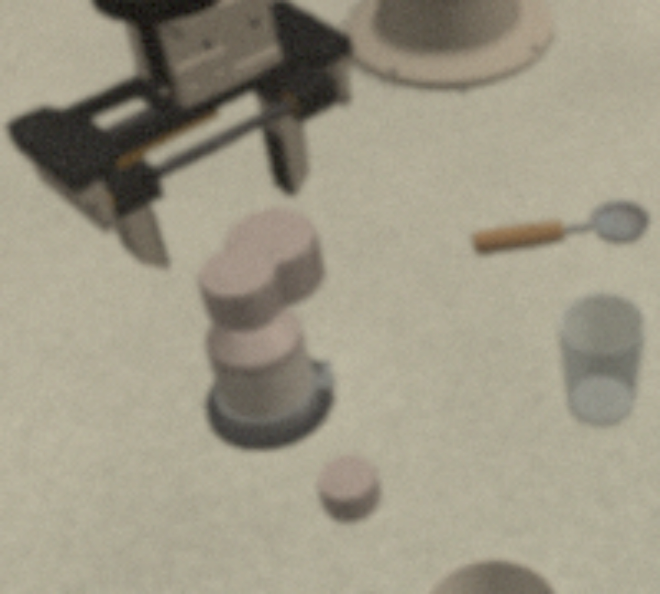

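The cap (259,208) is centred between the fingers, whose inner edges are at columns 183 and 337. I'll descend and grip.

Run:
```python
from h import *
from bench import manip, viewer, effector
import cv2
np.set_printoptions(precision=4,suppress=True)
manip.servo_line([.4628,-.2352,.106],vel=.08); manip.sleep(.2)
print(manip.current_tool_pos(),manip.current_force())
effector.close(45); manip.sleep(.2)
print(manip.current_finger_gap(),manip.current_tool_pos(),manip.current_force(),manip.current_wrist_torque(),manip.current_clock())
im=viewer.get_image("scene");cv2.imwrite("pics/s3.png",cv2.convertScaleAbs(cv2.resize(im[100:280,80:280,::-1],None,fx=3.3,fy=3.3),alpha=1.6))
```

```text
[ 0.4632 -0.2354  0.1065] [-0.1255 -1.3541 -0.3228]
0.05033768929524958 [ 0.4629 -0.2353  0.106 ] [-0.2909 -0.5491  1.3874] [-0.1424 -0.1254  0.0531] 5.3167
```

View pics/s3.png

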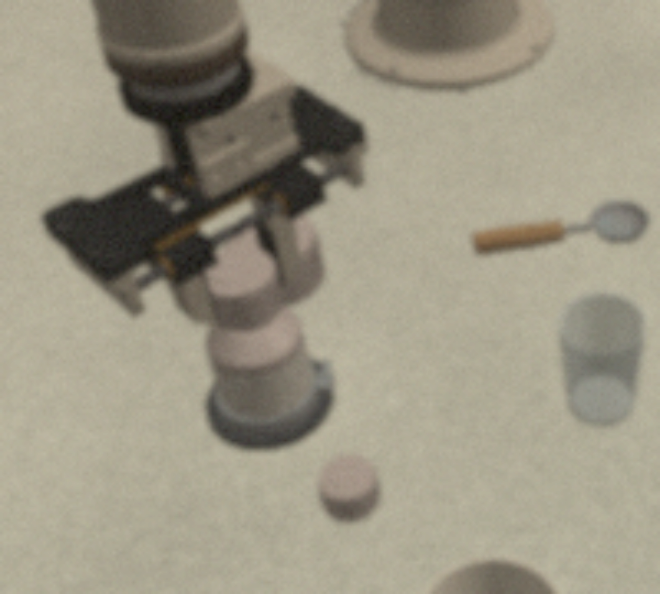

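Gripped squarely: gap 50.3 mm and small side forces. Now I'll press in small force-guarded steps.

```bash
cat >> h.py <<'E'
def fz(manip,n=4):
    v=[]
    for _ in range(n): v.append(manip.current_force()); manip.sleep(.02)
    return np.mean(v,0)
E
python3 - <<'E'
from h import *
from bench import manip, viewer, effector
np.set_printoptions(precision=4,suppress=True)
z=.106
for i in range(30):
    z-=.0005
    manip.servo_line([.4628,-.2352,z],vel=.02)
    f=fz(manip)
    print(round(z,4),manip.current_tool_pos()[2].round(4),f.round(2),manip.current_finger_gap().round(4))
    if f[2]>13.5: break
print(manip.current_clock(),manip.current_wrist_torque())
E
```

```text
Traceback (most recent call last):
AttributeError: 'float' object has no attribute 'round'
```

Run:
```python
from h import *
from bench import manip, viewer, effector
np.set_printoptions(precision=4,suppress=True)
z=.1055
for i in range(30):
    z-=.0005
    manip.servo_line([.4628,-.2352,z],vel=.02)
    f=fz(manip)
    print(round(z,4),round(manip.current_tool_pos()[2],5),f.round(2))
    if f[2]>13.5: break
print(manip.current_clock(),manip.current_wrist_torque(),manip.current_finger_gap())
```

```text
0.105 0.10531 [-0.97 -0.25  5.22]
0.1045 0.10501 [-1.93  0.14  7.72]
0.104 0.10455 [-1.95 -0.2   7.26]
0.1035 0.10404 [-1.86  0.1   7.65]
0.103 0.10355 [-1.77 -0.12  7.62]
0.1025 0.10307 [-2.32  0.09  7.6 ]
0.102 0.10256 [-2.39  0.03  7.93]
0.1015 0.10207 [-2.03 -0.13  8.07]
0.101 0.1018 [-2.66  0.22  9.69]
0.1005 0.10152 [-3.7   0.72 12.06]
0.1 0.10125 [-3.83  0.78 14.6 ]
9.1667 [ 0.1822  0.9615 -0.0224] 0.050090154786888934
```

The seal plateaued near 8 N, then a hard rise from z≈0.102, so it is seated. Now I'll turn, holding about 15 N.

```bash
cat > turn.py <<'E'
import sys
from h import *
from bench import manip, viewer, effector
np.set_printoptions(precision=4,suppress=True)
def turn(y0,y1,z,step=5,x=.4628,yy=-.2352):
    a=y0
    while a<y1-1e-6:
        a=min(a+step,y1)
        manip.servo_line([x,yy,z],ori(np.radians(a)),vel=.05)
        f=fz(manip,3)
        print(a,round(z,5),round(manip.current_tool_pos()[2],5),f.round(1),manip.current_wrist_torque().round(2),round(manip.current_finger_gap(),4),round(manip.current_clock(),2))
        if f[2]>20 or f[2]<8 or np.hypot(f[0],f[1])>15: print("stop");break
        z+=np.clip((f[2]-15.3)*.0002,-.0005,.0005)
    return a,z
if __name__=="__main__": print(turn(*map(float,sys.argv[1:4])))
E
python3 turn.py -60 -45 .0999
```

```text
-55.0 0.0999 0.1012 [-4.5  0.6 15.6] [ 0.18  0.93 -0.04] 0.0504 9.47
-50.0 0.09996 0.10122 [-4.2  0.4 14.3] [ 0.14  0.87 -0.  ] 0.0504 9.77
-45.0 0.09975 0.10115 [-4.3  0.3 15.5] [ 0.16  0.99 -0.03] 0.0503 10.07
(-45.0, np.float64(0.09980025547901962))
```

```bash
python3 turn.py -45 10 .0998
```

```text
-40.0 0.0998 0.10134 [-4.1  0.2 16.3] [ 0.12  0.96 -0.06] 0.0502 10.37
-35.0 0.1 0.10155 [-2.9  0.3 14.9] [ 0.08  0.69 -0.05] 0.0505 10.67
-30.0 0.09993 0.10164 [-2.7  0.1 15.2] [-0.06  0.54 -0.03] 0.0504 10.97
-25.0 0.0999 0.10172 [-2.5  0.1 15.3] [ 0.08  0.47 -0.01] 0.0504 11.27
-20.0 0.0999 0.10174 [-1.5  0.1 15.3] [ 0.05  0.36 -0.02] 0.0498 11.57
-15.0 0.0999 0.10176 [-1.7  0.  15. ] [0.03 0.3  0.  ] 0.0501 11.87
-10.0 0.09984 0.10175 [-0.8  0.5 15.1] [-0.03  0.19 -0.07] 0.0504 12.17
-5.0 0.0998 0.10176 [-0.8  0.4 15.4] [ 0.05  0.17 -0.05] 0.0503 12.47
0.0 0.09982 0.10177 [-1.  -0.2 15.2] [ 0.08  0.1  -0.03] 0.0504 12.77
5.0 0.0998 0.10176 [-0.8  0.4 15.2] [ 0.11  0.12 -0.02] 0.0501 13.07
10.0 0.09977 0.10176 [-0.3 -0.2 15.2] [ 0.11  0.02 -0.06] 0.0502 13.37
(10.0, np.float64(0.09974432409076212))
```

```bash
python3 turn.py 10 40 .09975
python3 - <<'E'
from bench import viewer
import cv2
im=viewer.get_image("wrist");cv2.imwrite("pics/w4.png",im[:,:,::-1])
im=viewer.get_image("scene");cv2.imwrite("pics/s4.png",cv2.convertScaleAbs(cv2.resize(im[100:280,80:280,::-1],None,fx=3.3,fy=3.3),alpha=1.6))
E
```

```text
15.0 0.09975 0.10174 [-0.5  0.3 15.4] [ 0.17  0.07 -0.04] 0.0503 13.67
20.0 0.09977 0.10176 [-0.2  0.7 14.5] [ 0.14 -0.01 -0.02] 0.0505 13.97
25.0 0.09961 0.10172 [-0.8  0.2 15.7] [ 0.13  0.11 -0.07] 0.0504 14.27
30.0 0.0997 0.10176 [-1.   0.8 15.4] [ 0.17  0.1  -0.02] 0.0503 14.57
35.0 0.09971 0.10186 [-2.   0.7 18.2] [ 0.15  0.4  -0.08] 0.0504 14.87
40.0 0.10021 0.10203 [-2.2  0.  16. ] [ 0.07  0.33 -0.15] 0.0505 15.17
(40.0, np.float64(0.10035856660522781))
```

View pics/s4.png

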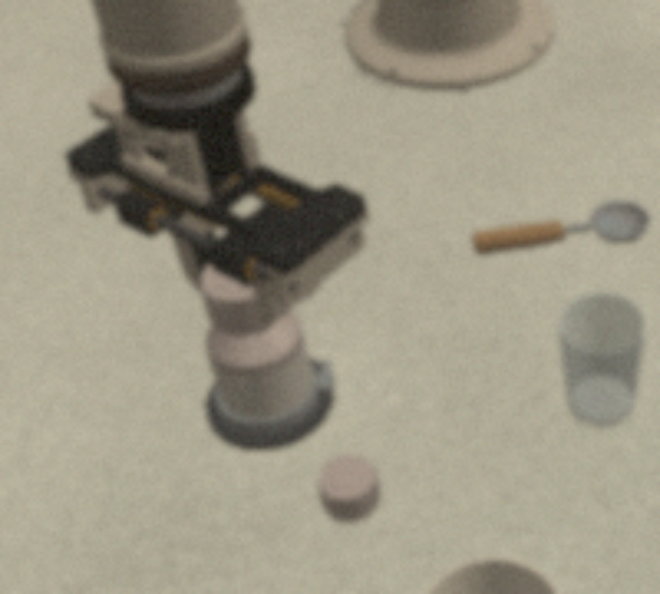

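The torque rises only at 95–100°, which is what the stop would do. I'll unload and lift carefully: if still locked, there will be a downward pull.

Run:
```python
from h import *
from bench import manip, viewer, effector
np.set_printoptions(precision=4,suppress=True)
for z in [.102,.104,.1055,.107,.1085,.110,.1125,.115]:
    manip.servo_line([.4628,-.2352,z],ori(np.radians(40)),vel=.03)
    f=fz(manip,3)
    print(z,manip.current_tool_pos().round(4),f.round(2),manip.current_wrist_torque().round(2),round(manip.current_clock(),2))
    if f[2]<-4: print("locked?");break
```

```text
0.102 [ 0.4645 -0.2353  0.1033] [ 0.15 -0.04  9.71] [ 0.02 -0.07  0.02] 15.57
0.104 [ 0.4644 -0.2353  0.1052] [ 0.03 -0.64  8.75] [-0.05 -0.14 -0.  ] 15.87
0.1055 [ 0.4644 -0.2353  0.1066] [ 0.58 -0.1   7.13] [-0.05 -0.23 -0.01] 16.17
0.107 [ 0.4637 -0.2352  0.1073] [ 2.43 -0.24  3.3 ] [-0.01 -0.67 -0.02] 16.47
0.1085 [ 0.4624 -0.2349  0.1082] [1.08 0.68 0.49] [ 0.07 -0.42 -0.02] 16.77
0.11 [ 0.4625 -0.235   0.1098] [ 1.57  1.05 -1.29] [ 0.27 -0.41  0.03] 17.07
0.1125 [ 0.4624 -0.2355  0.1125] [ 0.35 -0.37 -0.63] [ 0.   -0.2   0.02] 17.37
0.115 [ 0.4627 -0.2354  0.1151] [ 0.02  0.07 -0.53] [ 0.04 -0.16  0.02] 17.67
```

The cap comes up freely: Fz is about −0.5 N, its own weight. I'll lift clear and look.

Run:
```python
from h import *
from bench import manip, viewer, effector
import cv2
np.set_printoptions(precision=4,suppress=True)
manip.servo_line([.4628,-.2352,.145],vel=.05)
manip.servo_line([.4628,-.2352,.22],vel=.1); manip.sleep(.3)
print(manip.current_finger_gap(),fz(manip),manip.current_clock())
im=viewer.get_image("scene");cv2.imwrite("pics/s5.png",cv2.convertScaleAbs(cv2.resize(im[60:260,60:280,::-1],None,fx=3,fy=3),alpha=1.6))
```

```text
0.050605410291171014 [ 0.3788 -0.0432 -0.9483] 19.6833
```

View pics/s5.png

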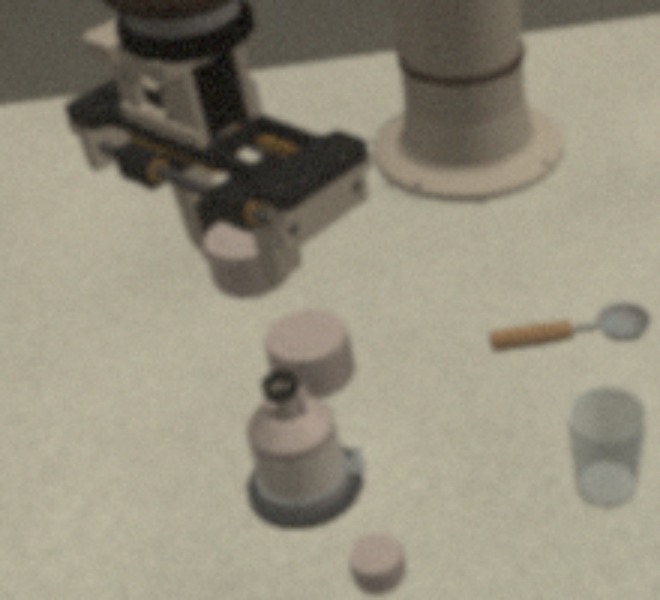

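The scene shows the bare neck at (280,385), with the cap held upright in the fingers at (243,255). Next: over to the tray, re-measuring it with the wrist camera.

Run:
```python
from h import *
from bench import manip, viewer, effector
import cv2
np.set_printoptions(precision=4,suppress=True)
y=np.radians(-4.7); yt=np.array([np.sin(y),-np.cos(y),0])
print(manip.solve_ik(np.array([.4874,.2187,.26])+.1*yt,ori(y)))
manip.move_pose(np.array([.4874,.2187,.26])+.1*yt,ori(y)); manip.sleep(.3)
c=viewer.get_calibration("wrist"); im=viewer.get_image("wrist")
cv2.imwrite("pics/w6.png",cv2.convertScaleAbs(im[:,:,::-1],alpha=1.4))
import json; json.dump({k:np.asarray(v).tolist() for k,v in c.items()},open("w6.json","w"))
print(manip.current_finger_gap(),manip.current_clock(),manip.current_tool_pos())
```

```text
[ 0.6667  0.3395 -1.1519  1.8806  0.3413  1.1412 -0.6918]
0.050107594127654746 21.425 [0.4794 0.1185 0.2599]
```

View pics/w6.png

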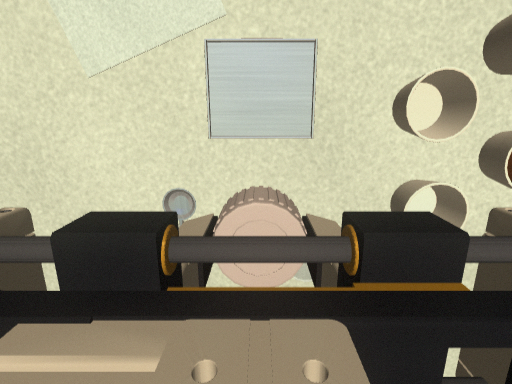

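The tray's outer corners are at (206,39), (317,39), (314,138) and (208,138). The cap is held level, face centre about (261,247).

Run:
```python
from h import *
import json
np.set_printoptions(precision=4,suppress=True)
c=json.load(open("w6.json")); c={k:np.array(v) for k,v in c.items()}
tr=[onz(c,p,.011) for p in [(206,39),(317,39),(314,138),(208,138)]]
for i in range(4):print(tr[i],np.linalg.norm(tr[i]-tr[(i+1)%4]))
print(np.mean(tr,0), proj(c,[.4794,.1185,.2599+.025]), proj(c,[.4794+.0255,.1185,.2599+.025]))
```

```text
[0.4217 0.2904 0.011 ] 0.14644532050225162
[0.5676 0.2783 0.011 ] 0.12880525082150335
[0.5592 0.1498 0.011 ] 0.15177890048288223
[0.4079 0.1623 0.011 ] 0.12884157406924687
[0.4891 0.2202 0.011 ] [261.475  247.9095] [310.5208 244.1917]
```

Run:
```python
from h import *
from bench import manip, viewer, effector
import cv2
np.set_printoptions(precision=4,suppress=True)
o=ori(np.radians(-4.7)); X,Y=.4885,.2195
manip.servo_line([X,Y,.2],o,vel=.12)
manip.servo_line([X,Y,.03],o,vel=.1); manip.sleep(.3)
b=fz(manip); print(b)
im=viewer.get_image("top");cv2.imwrite("pics/t7.png",cv2.convertScaleAbs(im[:,:,::-1],alpha=1.3))
z=.02
while z>.006:
    manip.servo_line([X,Y,z],o,vel=.02)
    f=fz(manip)-b; print(round(z,4),manip.current_tool_pos().round(4),f.round(2))
    if f[2]>2.5: break
    z-=.001
print(manip.current_clock())
```

```text
[-0.2023  0.1262 -1.0003]
0.02 [0.4885 0.2196 0.0201] [-0.24 -0.17  0.77]
0.019 [0.4885 0.2195 0.019 ] [0.26 0.04 0.69]
0.018 [0.4885 0.2195 0.018 ] [-0.27 -0.68  0.18]
0.017 [0.4885 0.2195 0.017 ] [-0.03  0.12  0.13]
0.016 [0.4885 0.2195 0.016 ] [ 0.31 -0.02  0.29]
0.015 [0.4885 0.2195 0.015 ] [0.08 0.09 0.38]
0.014 [0.4885 0.2195 0.014 ] [0.17 0.14 0.77]
0.013 [0.4885 0.2195 0.013 ] [0.24 0.17 0.47]
0.012 [0.4885 0.2195 0.012 ] [0.19 0.06 0.64]
0.011 [0.4886 0.2195 0.0119] [-2.15 -2.28 11.14]
28.3833
```

View pics/t7.png

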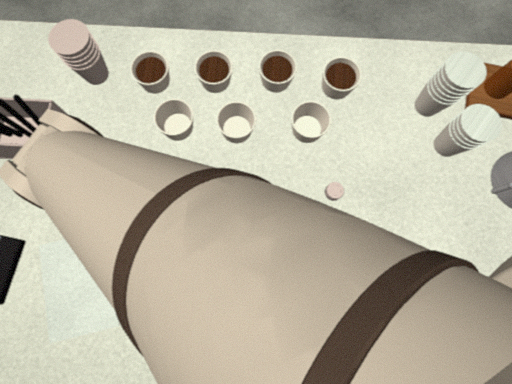

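Contact at TCP z≈0.012, exactly the expected height. The top view is blocked by the arm (it fills most of the frame), so it gives no tray check. I'll ease off, release and look.

Run:
```python
from h import *
from bench import manip, viewer, effector
import cv2
np.set_printoptions(precision=4,suppress=True)
o=ori(np.radians(-4.7)); X,Y=.4885,.2195
manip.servo_line([X,Y,.0119],o,vel=.02); print(fz(manip))
effector.open_jaws(); manip.sleep(.2); print(fz(manip),manip.current_finger_gap())
manip.servo_line([X,Y,.12],o,vel=.08)
manip.move_pose([X-.01,Y-.1,.26],o); manip.sleep(.3)
im=viewer.get_image("wrist");cv2.imwrite("pics/w8.png",cv2.convertScaleAbs(im[:,:,::-1],alpha=1.4))
im=viewer.get_image("scene");cv2.imwrite("pics/s8.png",cv2.convertScaleAbs(im[:,:,::-1],alpha=1.4))
print(manip.current_clock(),fz(manip))
```

```text
[ 0.0116 -0.9191  2.4274]
[-0.25   -0.1657  0.2057] 0.09162569466912236
32.4333 [-0.3108 -0.4861  0.0418]
```

View pics/w8.png

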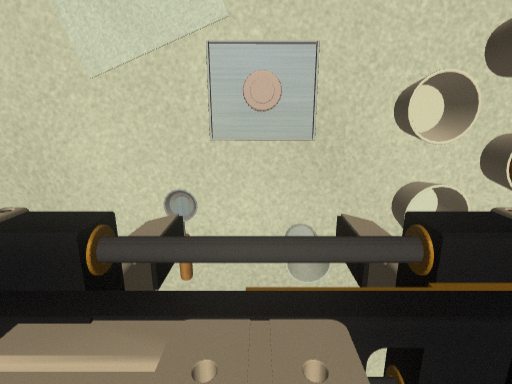

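View pics/s8.png

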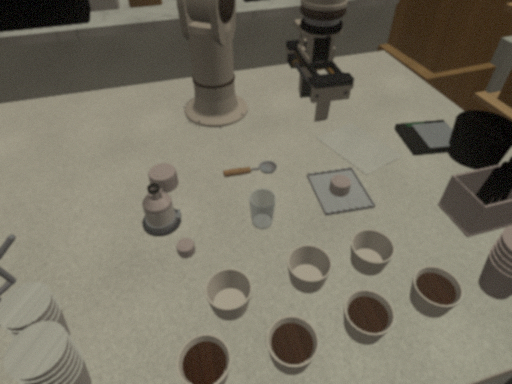

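The wrist view shows the cap at (262,90), upright and in the middle of the tray, which is flat and where it was. In the scene view the neck is bare at (153,188), and the glass (262,208) and bowls are unmoved. The gripper is clear, so I'm handing in.

```bash
python3 -c "
from bench import manip
manip.hand_in(); print(manip.current_clock())"
```

```text
the job is handed in; nothing more can be done
the job is handed in; nothing more can be done
```

The cap is off the jar and standing upright in the middle of the tray, and the job was handed in shortly after 32 s of the 64 s allowed. No verdict is reported.

- **Opening:** I gripped the middle-sized cap on the clamped jar at 45 N and pressed until the seal bottomed out. I then turned it 100° anticlockwise under about 15 N. The highest press I read was 18.2 N, at 95°, just outside the 13–18 N band but well below the 27 N limit.
- **Loose check:** I could not measure the inner cap's angle directly. The turning torque stayed near zero until about 95°, where it rose as it would at the stop. The cap then lifted with only its own weight on the wrist.
- **Placing:** The cap touched the tray floor at the expected height, with a brief 11 N push. I eased that to about 2 N before letting go.
- **Last checks:** The final pictures show the cap upright and released in the tray, the jar still in its clamp, and the glass, bowls and tray where they were, judged by eye. The wrist force was about zero. One check failed: during placing, the arm blocked the top camera's view of the tray, so I relied on the wrist and scene cameras.

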